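Find the unlocked gauge and hang it in the locker

TASK

Only one of the three gauges in the grey carry block has had its hidden transport lock released; find out which by tugging at their yellow tabs. Draw that gauge straight up out of its pocket and hang it by its eye on the hook inside the green locker, without knocking the locker's frame; leave the two locked gauges seated in the block and the other things on the bench where they are.

Things in the scene. Friction and masses are not known exactly. Their poses are not given: they have to be found in the camera images.
- carry_block: grey carry block fixed to the table, 230 (x) x 84 (y) x 50 mm, origin under its centre; three 29.5 mm square pockets at x = -75, 0, +75, floor 8 mm above the table. Unseen locks inside hold the gauges of two pockets: a locked gauge rises about 2 mm, then stops dead however hard it is pulled; the free one slides up freely, but drags by some newtons if pulled sideways. Screw heads all alike
- gauge_1: one of three like steel gauges, 80 mm tall, 0.12 to 0.24 kg, upright in the pocket at x = -75 mm, axes as the block's, origin under its centre. Square body 28 x 28 x 40 mm, sunk 2 mm below the block's top, 0.75 mm free each side; only the yellow tab stands out: z = 40 to 80, 10 thick (x), 28 wide (y: grip this width); the eye goes through it along x, 16 wide, z = 48 to 72
- gauge_1_eye (a point): centre of the eye of gauge_1, 60 mm above its underside
- gauge_2: one of three like steel gauges, 80 mm tall, 0.12 to 0.24 kg, upright in the pocket at x = +0 mm, axes as the block's, origin under its centre. Square body 28 x 28 x 40 mm, sunk 2 mm below the block's top, 0.75 mm free each side; only the yellow tab stands out: z = 40 to 80, 10 thick (x), 28 wide (y: grip this width); the eye goes through it along x, 16 wide, z = 48 to 72
- gauge_2_eye (a point): centre of the eye of gauge_2, 60 mm above its underside
- gauge_3: one of three like steel gauges, 80 mm tall, 0.12 to 0.24 kg, upright in the pocket at x = +75 mm, axes as the block's, origin under its centre. Square body 28 x 28 x 40 mm, sunk 2 mm below the block's top, 0.75 mm free each side; only the yellow tab stands out: z = 40 to 80, 10 thick (x), 28 wide (y: grip this width); the eye goes through it along x, 16 wide, z = 48 to 72
- gauge_3_eye (a point): centre of the eye of gauge_3, 60 mm above its underside
- locker: green sheet-metal gauge locker fixed to the table, 110 (x) x 206 (y) x 165 mm high, origin at the centre of its underside; open at the front (-x) and at the top. Walls 3 mm, base 12 mm thick, 200 mm between the side walls, front opening 174 mm wide between two upright stiles; the hook is on its back wall
- hook: fixed steel hook on the inside of the locker's back wall, somewhere near its middle; origin where its 6 mm round rod leaves the wall, axes along the locker's. The rod runs level for 65 mm towards -x, then rises 10 mm over a further 12 mm to its rounded tip (top of the tip 13 mm above the rod's axis). Its height and sideways place vary
- hook_seat (a point): point on top of the level part of the hook's rod, 38 mm out from the back wall and 3 mm above the rod's axis; axes as the hook's. A gauge hung there has its eye centre about 12 mm below this point
- spray_can: spray can standing by, 67 mm across, 199 mm tall, origin under its centre; leave alone
- small_tin: round blue tin standing between block and locker, 71 mm across, 42 mm tall, origin under its centre; leave alone
- pipe_nipple: dark threaded pipe piece standing by, 34 mm across, 60 mm tall, origin under its centre; leave alone

How it is judged:
By the outcome, as a careful person would: the job done as asked, in the order asked, and still so for the second after the job is handed in, with the robot touching nothing.
It also fails if it takes over 72 s, if anything falls off the work surface, if the arm or the gripper's body presses on something with over 40 N, if the wrist force passes 120 N, or if a joint passes its speed limit or range.

ROBOT

A 7-joint arm with a two-finger parallel gripper is mounted at the origin on a cart in front of the work surface, level with it; the furniture and walls round the work are solid. World frame = base frame: x ahead of the robot, y to its left, z up, the work surface at z = 0. Lengths are in m, angles in rad, forces in N, time in s.
With the tool pointing down it reaches from about 0.4 to 0.9 m from the base axis. Payload 5.5 kg.
Tool frame: the origin (TCP) lies midway between the tips of the shut fingers; the grasp point (between the pads) lies 19 mm behind it; z points along the fingers, y is the line along which they close (so a half turn about z gives the same grasp; the last joint's range is limited). The gripper opens to 92 mm and grips with 3 to 60 N. Pads are 19 mm wide; open, the fingers measure 130 mm over their backs; the gripper's body (75 mm by 190 mm) begins 47 mm behind the grasp point.
Start: joints at [1.483, 0.501, -0.427, 1.55, 0.221, 1.138, -0.21], TCP at [0.223, -0.61, 0.227] pointing down, gripper open.
Joint ranges: [-2.88, 2.88], [-0.31, 2.03], [-1.54, 1.56], [0.2, 2.42], [-1.41, 4.55], [0.19, 2.02], [-2.57, 2.57]. Speed limits (rad/s): [2.57, 2.57, 3.14, 3.14, 3.14, 3.14, 3.14].

INTERFACE

Orientations are given as a unit quaternion [x, y, z, w].
In Python, from cell import ctrl, optics, telemetry gives the robot as it stands (ctrl), with the cameras (optics) and the readings (telemetry).
- The arm moves only by the shell command python3 jog.py FILE [OPENING] [FORCE], which reads ROWS from the file FILE. ROWS is a JSON list of rows, 1 to 10 of them, each an object with the fields trans (a list: dx, dy, dz in shares of the most that a row can go, 1 being 62.5 mm), turn_vec (a list: a rotation vector rx, ry, rz in units of 0.05 rad); a field left out counts as zero; each row shifts and turns the commanded pose from where the row before left it, along the tool's axes as they then stand; what a row does not reach is not made up. A row lasts 1/8 s, in which the tool goes at most 0.0625 m and 0.188 rad, less where a joint would pass 70% of its speed; a pose out of reach is approached as far as the arm can. OPENING is the finger opening in m, set as the command begins (- or left out keeps the last). The fingers move at their own pace and stop on an object; FORCE is the grip in N (left out, the last holds). Time passes only in rows, so rows that do not move let the fingers close. It prints the time, the measured TCP pose, the force, the opening and the grip force at its end. Input that does not fit is refused with a message, and nothing moves.
- telemetry.sense(): the state, without advancing time (a new reading comes with each control period).
- optics.read_camera(name): name is "scene" or "side" or "wrist"; returns (picture, depth): 400x640x3 uint8, red, green, blue; 400x640 float32, m along the optical axis (not along the pixel's ray), 0 where there is no reading.
- optics.camera_info(name): a dict with "intrinsics" (3x3 intrinsics, pixels), "T" (4x4, takes a point from camera to world coordinates). Camera axes: x right, y down, z forward; pixel columns grow to the right and rows downward; lengths in m; the calibration is good to about 2 mm. A picture is of the moment at which its call begins: read the wrist's pose just before it. camera_info takes no time and is no camera call; for the wrist camera it gives the pose at the moment of the call.
- ctrl.sign_off(): hands the job in; it is judged then, once.
The state is a dict: "t": time; "joint_pos": joint angles; "dq": joint speeds; "tau": joint torques, N m; "position": TCP position; "ee_rot": TCP orientation; "ft_force": force on the tool from outside, world axes, zero at the start; "ft_torque": the same for the moment, N m; "grip_width": finger opening in m; "grasp_force": force on a finger pad.
Only numpy, scipy, OpenCV 4.12 (cv2) and the standard library are available. Lean on these libraries where they do the work, as an engineer would, in place of code of your own. Each camera call takes 0.05 s, during which the arm holds its last target. There are 200 camera calls.

## Working session

There is one attempt and no reset: what is moved stays moved. The work goes in short steps, Python scripts to look and compute and a shell command to move; the robot and the scene stay as the last step left them, time stands still between calls to the robot, and variables do not carry over. Pictures are saved under pics/ and viewed, at most 10 in all, crops included, and the job is handed in when it is done.

```bash
ls; mkdir -p pics; python3 - <<'E'
from cell import ctrl, optics, telemetry
import cv2,numpy as np
s=telemetry.sense();print({k:np.round(v,3).tolist() for k,v in s.items()})
for n in("scene","side"):
    im,d=optics.read_camera(n);i=optics.camera_info(n)
    cv2.imwrite(f"pics/{n}0.png",im[:,:,::-1]);np.savez(f"{n}0.npz",im=im,d=d,K=i["intrinsics"],T=i["T"])
    print(n,np.round(i["intrinsics"],1).tolist(),np.round(i["T"],3).tolist())
E
```

```text
cell.py
jog.py
pics
{'t': 0.0, 'joint_pos': [1.483, 0.502, -0.427, 1.551, 0.221, 1.138, -0.21], 'dq': [-0.001, 0.001, 0.001, 0.001, -0.001, -0.0, -0.001], 'tau': [0.0, -56.66, -5.816, -27.912, -0.068, 0.031, 0.0], 'position': [0.223, -0.61, 0.226], 'ee_rot': [0.985, 0.175, -0.0, -0.001], 'ft_force': [0.612, -0.521, 0.538], 'ft_torque': [-0.004, -0.039, 0.007], 'grasp_force': 0.0, 'grip_width': 0.092}
scene [[463.6, 0.0, 320.6], [0.0, 463.6, 209.0], [0.0, 0.0, 1.0]] [[-0.559, -0.399, 0.727, -0.139], [-0.829, 0.272, -0.489, 0.452], [-0.002, -0.876, -0.483, 0.637], [0.0, 0.0, 0.0, 1.0]]
side [[493.9, 0.0, 313.8], [0.0, 493.9, 202.8], [0.0, 0.0, 1.0]] [[-0.991, -0.07, 0.114, 0.441], [-0.134, 0.538, -0.832, 1.053], [-0.003, -0.84, -0.542, 0.842], [0.0, 0.0, 0.0, 1.0]]
```

View pics/scene0.png

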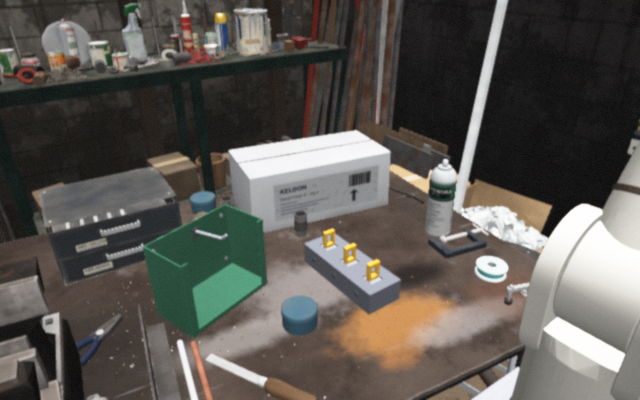

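View pics/side0.png

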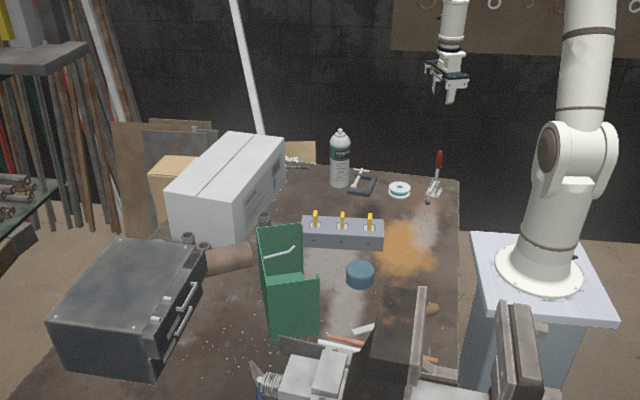

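The scene view shows the block around (350,272), tabs at (329,238), (349,253) and (373,270), the locker at (205,268), and the hook from (195,232) to (226,238). The tin is at (299,315). The side view shows tabs at (315,218), (342,221) and (370,222), and the hook at (265-295,252).

```bash
cat > h.py <<'E'
import numpy as np,cv2
def load(n):
    z=np.load(n+".npz");return z["im"],z["d"],z["K"],z["T"]
def cloud(d,K,T):
    v,u=np.mgrid[:d.shape[0],:d.shape[1]]
    p=np.stack([(u-K[0,2])/K[0,0]*d,(v-K[1,2])/K[1,1]*d,d],-1)
    return p@T[:3,:3].T+T[:3,3]
def ray(uv,K,T):
    r=T[:3,:3]@np.array([(uv[0]-K[0,2])/K[0,0],(uv[1]-K[1,2])/K[1,1],1]);return T[:3,3],r
def onplane(uv,K,T,z):
    o,r=ray(uv,K,T);return o+r*(z-o[2])/r[2]
def cross(rs):
    A=0;b=0
    for o,r in rs:
        r=r/np.linalg.norm(r);P=np.eye(3)-np.outer(r,r);A=A+P;b=b+P@o
    return np.linalg.solve(A,b)
E
python3 - <<'E'
from h import *
for n in("scene0","side0"):
    im,d,K,T=load(n);P=cloud(d,K,T);ok=d>0
    hsv=cv2.cvtColor(im,cv2.COLOR_RGB2HSV);H,S,V=cv2.split(hsv)
    reg=(P[...,0]>.3)&(P[...,0]<.95)&(abs(P[...,1])<.5)&ok
    y=((H>18)&(H<32)&(S>140)&(V>120)&reg&(P[...,2]>.04)).astype('u1')
    c,l,st,ce=cv2.connectedComponentsWithStats(y)
    for i in range(1,c):
        if st[i,4]>15:
            q=P[l==i];print(n,'yel',st[i],q.mean(0).round(4),q.min(0).round(3),q.max(0).round(3))
    g=(H>55)&(H<90)&(S>80)&reg&(P[...,2]>-.02)&(P[...,2]<.3)
    q=P[g];print('green',len(q),np.percentile(q,[1,50,99],axis=0).round(3).tolist())
    b=(abs(P[...,2]-.05)<.004)&reg&(P[...,1]<.1)
    c,l,st,ce=cv2.connectedComponentsWithStats(b.astype('u1'))
    for i in range(1,c):
        if st[i,4]>150:
            q=P[l==i];print('top50',st[i],q.mean(0).round(4),[np.round(x,4) for x in cv2.minAreaRect(q[:,:2].astype('f4'))])
    print('table',np.median(P[...,2][(abs(P[...,2])<.02)&reg]).round(4))
    blue=(H>95)&(H<112)&(S>90)&reg&(P[...,2]>.005)&(P[...,2]<.06)
    q=P[blue&(P[...,0]<.75)];print('tin',len(q),np.percentile(q,[2,50,98],axis=0).round(3).tolist())
E
```

```text
scene0 yel [323 228  12  19 141] [ 0.5884 -0.0585  0.0745] [ 0.583 -0.073  0.052] [ 0.596 -0.045  0.092]
scene0 yel [344 243  12  20 150] [ 0.513  -0.0615  0.0732] [ 0.508 -0.076  0.052] [ 0.522 -0.047  0.091]
scene0 yel [367 259  13  22 176] [ 0.4384 -0.0645  0.0727] [ 0.434 -0.079  0.05 ] [ 0.453 -0.05   0.091]
green 10788 [[0.526, -0.348, 0.006], [0.636, 0.211, 0.074], [0.702, 0.323, 0.166]]
top50 [260 189 129  30 326] [ 0.7594 -0.165   0.0502] [array([ 0.7577, -0.1757]), array([0.3797, 0.0124]), np.float64(80.6488)]
top50 [ 304  233   97   64 1998] [ 0.4979 -0.0554  0.0517] [array([ 0.516 , -0.0622]), array([0.2335, 0.0881]), np.float64(1.5306)]
table 0.0023
tin 718 [[0.421, 0.086, 0.007], [0.437, 0.119, 0.03], [0.624, 0.469, 0.045]]
side0 yel [  0  12   9  28 133] [0.9086 0.478  0.6919] [0.904 0.476 0.679] [0.916 0.48  0.712]
side0 yel [313 210   4  17  52] [ 0.5902 -0.0539  0.0749] [ 0.586 -0.074  0.048] [ 0.597 -0.042  0.089]
side0 yel [340 212   4  17  43] [ 0.5156 -0.0534  0.0756] [ 0.512 -0.073  0.048] [ 0.521 -0.043  0.088]
side0 yel [368 213   4  17  48] [ 0.4414 -0.0573  0.0766] [ 0.437 -0.077  0.048] [ 0.446 -0.048  0.092]
green 3870 [[0.537, -0.344, 0.006], [0.616, 0.299, 0.085], [0.696, 0.327, 0.164]]
top50 [188 202  74  37 180] [ 0.8296 -0.006   0.05  ] [array([ 0.812 , -0.0255]), array([0.2277, 0.1089]), np.float64(42.4831)]
top50 [ 301  215   83   23 1228] [ 0.5124 -0.0583  0.0486] [array([ 0.5164, -0.0608]), array([0.23  , 0.0915]), np.float64(2.4758)]
table -0.001
tin 9 [[0.623, 0.449, 0.007], [0.634, 0.462, 0.011], [0.637, 0.474, 0.014]]
```

```bash
python3 - <<'E'
from h import *
im,*_=load("scene0");a=cv2.resize(im[190:340,130:410,::-1],None,fx=2.8,fy=2.8,interpolation=cv2.INTER_CUBIC)
cv2.imwrite("pics/c1.png",a)
im,*_=load("side0");a=cv2.resize(im[195:345,250:400,::-1],None,fx=4,fy=4,interpolation=cv2.INTER_CUBIC)
cv2.imwrite("pics/c2.png",a)
E
```

```text
(no output)
```

View pics/c1.png

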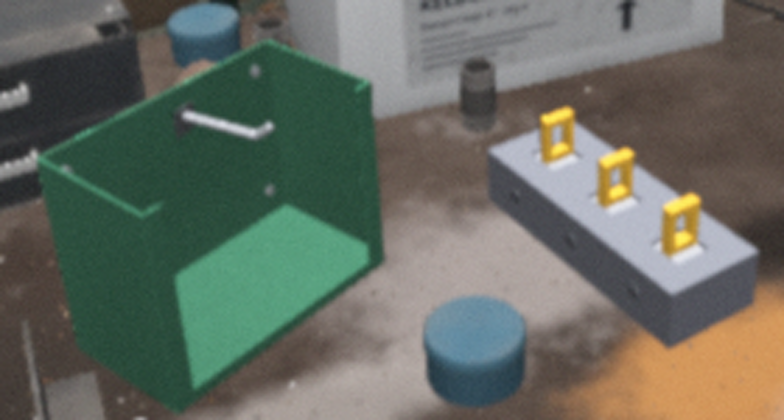

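View pics/c2.png

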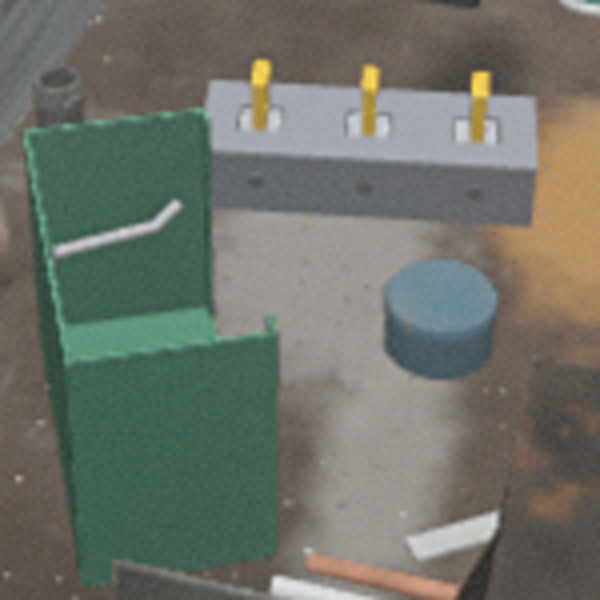

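The crops show the hook rod in c1 from (183,116) to a bend at (258,133) and tip at (270,127), and in c2 from (57,250) to a bend at (155,226) and tip at (180,205). The locker rim corners in c1 are about (40,158), (270,42), (370,84) and (150,212).

```bash
python3 - <<'E'
from h import *
A=load("scene0");B=load("side0")
pa=lambda u,v:np.array([u/2.8+130,v/2.8+190]);pb=lambda u,v:np.array([u/4+250,v/4+195])
for n,a,b in [("root",(183,116),(57,250)),("bend",(256,133),(155,226)),("tip",(270,127),(180,204)),("rimBackL",(40,159),(27,133)),("rimBackR",(270,42),(208,113)),("frontR",(370,84),None),("frontL",(150,213),(272,318))]:
    ra=ray(pa(*a)-.4,*A[2:]);out=[onplane(pa(*a)-.4,*A[2:],.165)[:2].round(4)]
    if b is not None:
        rb=ray(pb(*b)-.4,*B[2:]);x=cross([ra,rb]);out+=[x.round(4),onplane(pb(*b)-.4,*B[2:],.165)[:2].round(4)]
    print(n,*out)
for nm,(im,d,K,T) in (("scene",A),("side",B)):
    P=cloud(d,K,T);hsv=cv2.cvtColor(im,cv2.COLOR_RGB2HSV);H,S,V=cv2.split(hsv)
    g=(H>55)&(H<90)&(S>80)&(d>0)&(P[...,0]>.4)&(P[...,0]<.8)&(P[...,1]>.08)&(P[...,1]<.36)
    q=P[g];w=q[(q[:,2]>.03)&(q[:,2]<.16)]
    # back wall: iterate fit x = a y + c around max x, side walls y = a x + c
    for ax,lab,sel in((0,'back',w[(w[:,0]>.67)]),(1,'ywall+',w[w[:,1]>.3]),(1,'ywall-',w[w[:,1]<.14])):
        o=1-ax;s=sel
        if len(s)<40: print(nm,lab,len(s));continue
        for _ in range(5):
            f=np.polyfit(s[:,o],s[:,ax],1);r=s[:,ax]-np.polyval(f,s[:,o]);s=s[abs(r)<2*max(r.std(),.0015)]
        print(nm,lab,len(s),f.round(4),r.std().round(4),s[:,o].min().round(3),s[:,o].max().round(3))
    for x,yr in((0,0),):
        fl=q[(abs(q[:,2]-.012)<.005)];print('base',len(fl),cv2.minAreaRect(fl[:,:2].astype('f4')) if len(fl)>50 else'')
    h=(S<70)&(V>110)&(P[...,0]>.58)&(P[...,0]<.71)&(P[...,1]>.13)&(P[...,1]<.3)&(P[...,2]>.05)&(P[...,2]<.16)&(d>0)
    q=P[h];print('hook',len(q));o=np.argsort(q[:,0]);print(q[o][::max(1,len(q)//14)].round(4).tolist())
    t=(H>95)&(H<112)&(S>70)&(P[...,0]<.55)&(P[...,0]>.35)&(P[...,1]>.05)&(P[...,1]<.2)&(abs(P[...,2]-.042)<.005)&(d>0)
    q=P[t];print('tin',len(q),cv2.minEnclosingCircle(q[:,:2].astype('f4')) if len(q) else '')
E
```

```text
root [0.6347 0.226 ] [0.6686 0.2163 0.1441] [0.6616 0.2418]
bend [0.5856 0.193 ] [0.6198 0.1816 0.1409] [0.6127 0.2144]
tip [0.5874 0.1819] [0.6059 0.1755 0.1521] [0.6024 0.1933]
rimBackL [0.6358 0.3235] [0.6412 0.2998 0.2202] [0.7026 0.1382]
rimBackR [0.7014 0.1315] [0.5892 0.1766 0.2229] [0.6005 0.1043]
frontR [0.6011 0.098 ]
frontL [0.5363 0.2842] [0.5388 0.2829 0.1645] [0.5394 0.2816]
scene back 1717 [-0.338   0.7479] 0.0014 0.13 0.237
scene ywall+ 1224 [0.3476 0.104 ] 0.0007 0.561 0.638
scene ywall- 1531 [ 0.3443 -0.1088] 0.0011 0.6 0.707
base 2695 ((0.6200215816497803, 0.2117692083120346), (0.11325127631425858, 0.20707832276821136), 19.29966926574707)
hook 140
[[0.6052, 0.1754, 0.1534], [0.6103, 0.1781, 0.147], [0.6164, 0.184, 0.1459], [0.6244, 0.183, 0.1438], [0.6319, 0.1923, 0.1455], [0.6378, 0.1947, 0.141], [0.6443, 0.1984, 0.1412], [0.6501, 0.2018, 0.1465], [0.657, 0.2034, 0.1459], [0.6666, 0.2106, 0.1435], [0.671, 0.2089, 0.1431], [0.6805, 0.2011, 0.1259], [0.6882, 0.1771, 0.116], [0.6959, 0.1552, 0.0993]]
tin 661 ((0.4525132179260254, 0.1045926958322525), 0.033782754093408585)
side back 259 [-0.0348  0.6867] 0.0071 0.119 0.238
side ywall+ 1446 [0.3487 0.104 ] 0.0013 0.557 0.64
side ywall- 736 [ 0.352  -0.1133] 0.0015 0.604 0.703
base 450 ((0.6211678385734558, 0.2126046121120453), (0.10720781236886978, 0.2106953114271164), 19.401952743530273)
hook 99
[[0.6066, 0.179, 0.1495], [0.6109, 0.1812, 0.1451], [0.6154, 0.1823, 0.1426], [0.6198, 0.1834, 0.143], [0.624, 0.1858, 0.1416], [0.6299, 0.191, 0.1422], [0.6348, 0.1904, 0.1383], [0.6408, 0.1947, 0.1411], [0.6449, 0.1978, 0.1373], [0.6511, 0.2009, 0.1392], [0.6564, 0.2079, 0.1414], [0.661, 0.2078, 0.1408], [0.6665, 0.214, 0.1424], [0.669, 0.2138, 0.1391], [0.6997, 0.1319, 0.1339]]
tin 52 ((0.4562491774559021, 0.11583711206912994), 0.029071126133203506)
```

```bash
cat > go.py <<'E'
# prints tool-axis step from the measured pose to a target: x y z yaw_deg (tool down)
import sys,numpy as np
from cell import ctrl, optics, telemetry
from scipy.spatial.transform import Rotation as R
x,y,z,yaw=map(float,sys.argv[1:5]);s=telemetry.sense();r=R.from_quat(s["ee_rot"])
t=R.from_euler("z",yaw,degrees=True)*R.from_quat([1,0,0,0])
d=np.array([x,y,z])-s["position"]
print("pos",s["position"].round(4),"rotvec tool",(r.inv()*t).as_rotvec().round(4),"| shift now",r.inv().apply(d).round(4),"| shift after turn",t.inv().apply(d).round(4))
E
python3 go.py 0.5155 -0.0615 0.30 2.2
python3 - <<'E'
from h import *
im,d,K,T=load("scene0");P=cloud(d,K,T)
q=P[165:235,425:458].reshape(-1,3);q=q[(q[:,2]>.05)&(q[:,2]<.21)&(q[:,0]<.8)];print(np.median(q,0),q.max(0))
E
```

```text
pos [ 0.2231 -0.6098  0.2258] rotvec tool [-1.700e-03  2.000e-04  3.124e-01] | shift now [ 0.463  -0.4146 -0.0735] | shift after turn [ 0.3132 -0.5367 -0.0742]
[ 0.53423927 -0.35513535  0.12381131] [ 0.58009822 -0.34169165  0.19015758]
```

Careful with the scale: shifts go in shares of 62.5 mm and turns go in units of 0.05 rad. That gives: -0.048 m is -0.768, -0.037 m is -0.592, 0.156 rad is 3.12.

```bash
echo '[{"trans": [0,0,-0.592],"turn_vec": [0,0,3.12]},{"trans": [0,0,-0.592],"turn_vec": [0,0,3.12]},{"trans": [0.448,-0.768,0]},{"trans": [0.448,-0.768,0]},{"trans": [0.448,-0.768,0]},{"trans": [0.448,-0.768,0]},{"trans": [0.448,-0.768,0]},{"trans": [0.448,-0.768,0]},{"trans": [0.448,-0.768,0]},{"trans": [0.448,-0.768,0]}]' > next.json && python3 jog.py next.json 0.05 20; python3 go.py 0.44 -0.064 0.30 2.2
```

```text
t: 1.35
position: [0.4327, -0.2163, 0.3006]
ee_rot: [1.0, 0.019, -0.0, 0.0]
ft_force: [0.8, -0.9, -1.2]
grip_width: 0.0503
grasp_force: 0.0
pos [ 0.4327 -0.2163  0.3006] rotvec tool [0.0003 0.0002 0.0002] | shift now [ 0.0132 -0.1519  0.0006] | shift after turn [ 0.0132 -0.1519  0.0006]
```

Scaled: -0.05 m is -0.8, 0.03 m is 0.48.

```bash
echo '[{"trans": [0.48,-0.8,0]},{"trans": [0.48,-0.8,0]},{"trans": [0.448,-0.8,0]},{}]' > next.json && python3 jog.py next.json; python3 - <<'E'
from cell import ctrl, optics, telemetry
import cv2,numpy as np
i=optics.camera_info("wrist");im,d=optics.read_camera("wrist")
cv2.imwrite("pics/w1.png",im[:,:,::-1]);np.savez("w1.npz",im=im,d=d,K=i["intrinsics"],T=i["T"]);print(np.round(i["T"],3).tolist(),i["intrinsics"][0][0])
E
```

```text
t: 1.85
position: [0.5156, -0.0586, 0.3008]
ee_rot: [1.0, 0.024, 0.0, -0.001]
ft_force: [-0.4, -0.7, 0.3]
grip_width: 0.0502
grasp_force: 0.0
[[0.046, -0.959, -0.28, 0.591], [-0.999, -0.045, -0.011, -0.054], [-0.002, 0.281, -0.96, 0.459], [0.0, 0.0, 0.0, 1.0]] 288.14545308347726
```

View pics/w1.png

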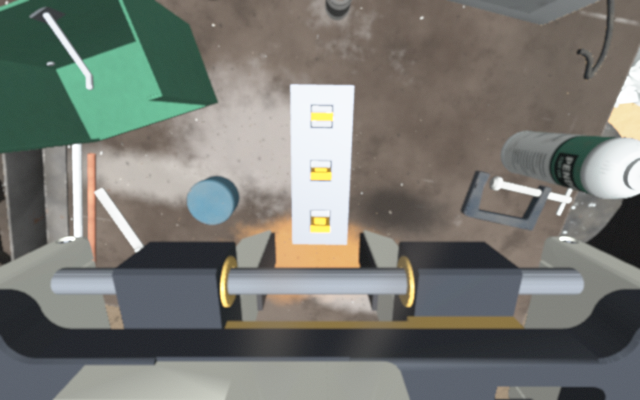

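The wrist view shows the block's top from (291,85) to (353,244), with tabs at (321,116), (320,172) and (320,222). The hook rod runs from (42,15) to its tip near (89,86).

```bash
python3 - <<'E'
from h import *
im,d,K,T=load("w1");H,S,V=cv2.split(cv2.cvtColor(im,cv2.COLOR_RGB2HSV))
m=np.zeros(H.shape,'u1');m[75:250,280:365]=((S<45)&(V>150))[75:250,280:365]
m=cv2.morphologyEx(m,cv2.MORPH_CLOSE,np.ones((25,25)));
c=max(cv2.findContours(m,0,2)[0],key=cv2.contourArea)
q=np.array([onplane(p,K,T,.05)[:2] for p in c[:,0].astype(float)],'f4');print('block',cv2.minAreaRect(q))
y=((H>18)&(H<32)&(S>140)&(V>120)).astype('u1')[:235];n,l,st,ce=cv2.connectedComponentsWithStats(y)
P=cloud(d,K,T)
for i in range(1,n):
    if st[i,4]>30:
        v,u=np.where(l==i);print(st[i],onplane(ce[i],K,T,.088).round(4), [onplane((u.min(),ce[i][1]),K,T,.088)[1].round(4),onplane((u.max()+1,ce[i][1]),K,T,.088)[1].round(4)])
print("rod root/tip")
for uv,z in(((42,15),.141),((65,47),.141),((88,79),.141),((90,86),.152)):print(onplane(uv,K,T,z).round(4))
h=(S<60)&(V>110)&(d>0)&(P[...,2]>.11)&(P[...,2]<.165)&(P[...,0]>.58)&(P[...,0]<.71)&(P[...,1]>.12)&(P[...,1]<.27);q=P[h]
o=np.argsort(q[:,0]);print(len(q),q[o][::max(1,len(q)//14)].round(4).tolist())
E
```

```text
block ((0.5147808790206909, -0.05713675916194916), (0.2397201955318451, 0.12262634187936783), 8.959514617919922)
[312 114  20   5  99] [ 0.5899 -0.0593  0.088 ] [np.float64(-0.0476), np.float64(-0.0724)]
[312 168  18  12 191] [ 0.5173 -0.0619  0.088 ] [np.float64(-0.0507), np.float64(-0.0742)]
[311 218  18  13 216] [ 0.447  -0.0642  0.088 ] [np.float64(-0.0522), np.float64(-0.077)]
rod root/tip
[0.6716 0.2173 0.141 ]
[0.6443 0.2005 0.141 ]
[0.6154 0.1828 0.141 ]
[0.6081 0.1737 0.152 ]
665 [[0.6052, 0.1769, 0.151], [0.612, 0.1747, 0.1499], [0.6189, 0.1832, 0.1436], [0.6244, 0.1853, 0.1435], [0.63, 0.1867, 0.143], [0.6352, 0.1942, 0.1423], [0.6405, 0.1919, 0.144], [0.6457, 0.1985, 0.143], [0.6508, 0.1986, 0.1441], [0.6559, 0.2024, 0.1441], [0.661, 0.2085, 0.1436], [0.6659, 0.2074, 0.1415], [0.6692, 0.2189, 0.1491], [0.6715, 0.2129, 0.1448], [0.6744, 0.2111, 0.1492]]
```

```bash
python3 - <<'E'
from h import *
for n in("w1","scene0","side0"):
    im,d,K,T=load(n);P=cloud(d,K,T);H,S,V=cv2.split(cv2.cvtColor(im,cv2.COLOR_RGB2HSV))
    h=(S<60)&(V>110)&(d>0)&(P[...,2]>.13)&(P[...,2]<.16)&(P[...,0]>.6)&(P[...,0]<.675)&(P[...,1]>.15)&(P[...,1]<.24)
    c,l,st,ce=cv2.connectedComponentsWithStats(h.astype('u1'));i=1+st[1:,4].argmax();v,u=np.where(l==i)
    # pixel line of mask, cast onto z plane (rod silhouettes centre = axis)
    q=np.array([onplane((a+.0,b+.0),K,T,.141) for a,b in zip(u,v)]);k=P[l==i][:,0];q=q[(k>.622)&(k<.664)]
    f=cv2.fitLine(q[:,:2].astype('f4'),cv2.DIST_HUBER,0,.001,.001).ravel()
    r=P[l==i];r=r[(r[:,0]>.622)&(r[:,0]<.664)];g=cv2.fitLine(r.astype('f4'),cv2.DIST_HUBER,0,.001,.001).ravel()
    an=lambda f:np.degrees(np.arctan(f[1]/f[0]))
    print(n,st[i],len(q),'plane',an(f).round(2),f[2:].round(4),'y at x=.64:',(f[3]+(.64-f[2])*f[1]/f[0]).round(4),'| cloud',an(g).round(2),'z slope',(g[2]/g[0]).round(3),g[3:].round(4),'y@.64',(g[4]+(.64-g[3])*g[1]/g[0]).round(4))
    print('extent cloud x',P[l==i][:,0].min().round(4),P[l==i][:,0].max().round(4),'tip pts',P[l==i][np.argsort(P[l==i][:,0])[:6]].mean(0).round(4))
E
```

```text
w1 [ 42  12  51  78 607] 375 plane 32.19 [0.6407 0.1949] y at x=.64: 0.1944 | cloud 31.25 z slope 0.014 [0.6483 0.1982 0.1427] y@.64 0.1931
extent cloud x 0.6052 0.6742 tip pts [0.6057 0.175  0.1524]
scene0 [195 229  33  10 103] 63 plane 28.04 [0.6534 0.1989] y at x=.64: 0.1917 | cloud 31.58 z slope 0.01 [0.6429 0.1972 0.1439] y@.64 0.1955
extent cloud x 0.6052 0.6734 tip pts [0.6064 0.1756 0.1528]
side0 [263 245  32  15  93] 56 plane 31.98 [0.6427 0.1977] y at x=.64: 0.1961 | cloud 31.64 z slope 0.002 [0.6428 0.1972 0.1405] y@.64 0.1955
extent cloud x 0.6066 0.6714 tip pts [0.6083 0.1775 0.1497]
```

The rod lies at about 31.5° yaw, while the locker walls lie at 19°. I'll align the gauge with the rod itself. I'm testing gauge 2 first.

```bash
python3 go.py 0.5155 -0.062 0.057 2.2; echo '[{"trans": [0,0.0544,0.96]},{"trans": [0,0,0.96]},{"trans": [0,0,0.96]},{"trans": [0,0,0.64]},{"trans": [0,0,0.3808]},{}]' > next.json && python3 jog.py next.json 0.05 25; python3 go.py 0.5155 -0.062 0.057 2.2
```

```text
pos [ 0.5147 -0.062   0.3005] rotvec tool [-0.0011  0.0004  0.006 ] | shift now [0.0009 0.0003 0.2435] | shift after turn [8.000e-04 1.000e-04 2.435e-01]
t: 2.65
position: [0.512, -0.0696, 0.0549]
ee_rot: [1.0, 0.018, -0.003, -0.0]
ft_force: [-0.2, -0.0, 0.7]
grip_width: 0.05
grasp_force: 0.0
pos [ 0.512  -0.0696  0.0549] rotvec tool [-0.0003  0.0052 -0.0016] | shift now [ 0.0037 -0.0075 -0.0021] | shift after turn [ 0.0038 -0.0075 -0.0021]
```

```bash
echo '[{"trans": [0.0576,-0.1184,-0.032],"turn_vec": [0,0.1,0]},{},{}]' > next.json && python3 jog.py next.json 0.05 25; python3 go.py 0.5155 -0.062 0.057 2.2; echo '[{},{},{}]' > next.json && python3 jog.py next.json 0.02 25;python3 go.py 0.5155 -0.062 0.057 2.2
```

```text
t: 3.02
position: [0.5187, -0.0607, 0.0601]
ee_rot: [1.0, 0.02, 0.003, 0.0]
ft_force: [-0.8, 0.2, -0.1]
grip_width: 0.0499
grasp_force: 0.0
pos [ 0.5187 -0.0607  0.0601] rotvec tool [ 0.0009 -0.007   0.0006] | shift now [-0.0033  0.0011  0.003 ] | shift after turn [-0.0033  0.0011  0.0031]
t: 3.4
position: [0.5179, -0.0619, 0.059]
ee_rot: [1.0, 0.019, 0.002, 0.001]
ft_force: [-0.7, -1.5, 2.4]
grip_width: 0.0278
grasp_force: 24.8
pos [ 0.5179 -0.0619  0.059 ] rotvec tool [ 0.0015 -0.0049 -0.0003] | shift now [-0.0024  0.      0.002 ] | shift after turn [-0.0024  0.      0.002 ]
```

```bash
echo '[{},{}]' > next.json && python3 jog.py next.json; for i in 1 2 3; do echo '[{"trans": [0,0,-0.032]},{}]' > next.json && python3 jog.py next.json | egrep 'pos|ft|grasp'; done
```

```text
t: 3.65
position: [0.5179, -0.0617, 0.059]
ee_rot: [1.0, 0.019, 0.002, 0.001]
ft_force: [-0.9, -5.8, 2.1]
grip_width: 0.0276
grasp_force: 24.9
position: [0.5174, -0.0617, 0.0606]
ft_force: [-0.1, -6.0, -1.6]
grasp_force: 24.9
position: [0.5168, -0.0619, 0.0611]
ft_force: [4.2, -6.5, -15.9]
grasp_force: 25.0
position: [0.5163, -0.062, 0.0617]
ft_force: [7.7, -6.5, -29.2]
grasp_force: 25.0
```

Gauge 2 stops dead: 29 N after a rise of about 2 mm. It's locked, so I'm lowering and releasing it, then going to gauge 1.

```bash
echo '[{"trans": [0,0,0.048]},{"trans": [0,0,0.048]},{},{}]' > next.json && python3 jog.py next.json|egrep 'pos|ft'; echo '[{},{},{}]' > next.json && python3 jog.py next.json 0.05|egrep 'pos|width'; echo '[{"trans": [0,0,-0.4]},{"trans": [0,0,-0.56]},{"trans": [-0.4,0,0]},{"trans": [-0.48,0,0]},{"trans": [-0.36,0,0]},{},{},{}]' > next.json && python3 jog.py next.json; python3 go.py 0.4405 -0.0647 0.057 2.2
```

```text
position: [0.5181, -0.062, 0.0594]
ft_force: [-0.7, -5.5, 4.2]
position: [0.5177, -0.0596, 0.0588]
grip_width: 0.049
t: 6.28
position: [0.4414, -0.0633, 0.1187]
ee_rot: [1.0, 0.02, 0.003, -0.0]
ft_force: [0.4, 0.5, 0.3]
grip_width: 0.0499
grasp_force: 0.0
pos [ 0.4414 -0.0633  0.1187] rotvec tool [-0.0005 -0.0062  0.0007] | shift now [-0.0013  0.0014  0.0617] | shift after turn [-0.0009  0.0014  0.0617]
```

```bash
echo '[{"trans": [-0.016,0.0448,0.48],"turn_vec": [0,-0.12,0]},{"trans": [0,0,0.4832]},{},{},{}]' > next.json && python3 jog.py next.json|egrep 'pos|ft'; python3 go.py 0.4405 -0.066 0.057 2.2;  echo '[{},{},{}]' > next.json && python3 jog.py next.json 0.02 25|egrep 'pos|ft|width|grasp'; for i in 1 2 3; do echo '[{"trans": [0,0,-0.032]},{}]' > next.json && python3 jog.py next.json | egrep 'pos|ft|grasp'; done
```

```text
position: [0.4405, -0.0664, 0.0594]
ft_force: [0.3, -0.4, 1.5]
pos [ 0.4405 -0.0664  0.0594] rotvec tool [ 0.0005 -0.0011  0.0006] | shift now [-0.     -0.0004  0.0024] | shift after turn [-0.     -0.0004  0.0024]
position: [0.4395, -0.0665, 0.0586]
ft_force: [0.5, 0.0, 1.5]
grip_width: 0.0281
grasp_force: 24.9
position: [0.4392, -0.0664, 0.0603]
ft_force: [0.2, -0.3, -1.3]
grasp_force: 24.9
position: [0.4385, -0.0661, 0.061]
ft_force: [4.1, 0.7, -23.2]
grasp_force: 25.0
position: [0.4377, -0.0661, 0.0624]
ft_force: [7.0, -0.2, -32.2]
grasp_force: 25.0
```

Gauge 1 is locked too (32 N). I'm lowering it, releasing it and going to gauge 3.

Scaled: 0.003 m is 0.048.

```bash
echo '[{"trans": [0,0,0.048]},{"trans": [0,0,0.048]},{},{}]' > next.json && python3 jog.py next.json|egrep 'pos|ft'; echo '[{},{},{}]' > next.json && python3 jog.py next.json 0.05|egrep 'pos|width'; echo '[{"trans": [0,0,-0.4]},{"trans": [0,0,-0.56]},{"trans": [0.56,0,0]},{"trans": [0.64,0,0]},{"trans": [0.64,0,0]},{"trans": [0.56,0,0]},{},{},{}]' > next.json && python3 jog.py next.json; python3 go.py 0.5900 -0.0605 0.057 2.2
```

```text
position: [0.4399, -0.0664, 0.0598]
ft_force: [-4.8, 1.3, 9.0]
position: [0.4397, -0.0665, 0.0586]
grip_width: 0.0493
t: 10.02
position: [0.588, -0.0608, 0.118]
ee_rot: [1.0, 0.019, -0.001, 0.0]
ft_force: [0.3, 0.0, -0.1]
grip_width: 0.0502
grasp_force: 0.0
pos [ 0.588  -0.0608  0.118 ] rotvec tool [0.0004 0.0023 0.0005] | shift now [ 0.0021 -0.0003  0.061 ] | shift after turn [ 0.002  -0.0002  0.061 ]
```

Scaled: 0.03 m is 0.48, 0.002 m is 0.032, 0.002 rad is 0.04.

```bash
echo '[{"trans": [0.032,0,0.48],"turn_vec": [0,0.04,0]},{"trans": [0,0,0.48]},{},{},{}]' > next.json && python3 jog.py next.json|egrep 'pos|ft'; python3 go.py 0.5900 -0.0605 0.057 2.2;  echo '[{},{},{}]' > next.json && python3 jog.py next.json 0.02 30|egrep 'pos|ft|width|grasp'; for i in 1 2 3; do echo '[{"trans": [0,0,-0.032]},{}]' > next.json && python3 jog.py next.json | egrep 'pos|ft|grasp'; done
```

```text
position: [0.5923, -0.0605, 0.0597]
ft_force: [1.4, 0.1, -0.8]
pos [ 0.5923 -0.0605  0.0597] rotvec tool [ 0.0005 -0.0034  0.0004] | shift now [-0.0023 -0.0001  0.0027] | shift after turn [-0.0023 -0.0001  0.0027]
position: [0.5915, -0.0606, 0.0585]
ft_force: [0.0, 0.0, 1.9]
grip_width: 0.0276
grasp_force: 30.0
position: [0.5911, -0.0605, 0.0601]
ft_force: [0.6, 0.7, -0.7]
grasp_force: 30.0
position: [0.5914, -0.0605, 0.0623]
ft_force: [0.5, -0.6, -1.8]
grasp_force: 30.0
position: [0.5915, -0.0605, 0.0644]
ft_force: [-0.1, 0.0, -1.9]
grasp_force: 30.0
```

Gauge 3 rises freely at about its own weight (1.9 N). I'm drawing it straight up.

```bash
echo '[{"trans": [0,0,-0.16]},{"trans": [0,0,-0.24]},{"trans": [0,0,-0.32]},{"trans": [0,0,-0.4]},{"trans": [0,0,-0.32]},{},{}]' > next.json && python3 jog.py next.json; python3 go.py 0.5525 0.1416 0.1365 31.7
```

```text
t: 12.65
position: [0.5907, -0.0608, 0.1538]
ee_rot: [1.0, 0.019, 0.0, 0.0]
ft_force: [0.6, -0.1, -2.2]
grip_width: 0.0277
grasp_force: 30.0
pos [ 0.5907 -0.0608  0.1538] rotvec tool [ 3.000e-04 -2.000e-04 -5.147e-01] | shift now [-0.0304 -0.2037  0.0173] | shift after turn [ 0.0738 -0.1922  0.0173]
```

```bash
echo '[{"turn_vec": [0,0,-2.574]},{"turn_vec": [0,0,-2.574]},{"turn_vec": [0,0,-2.574]},{"turn_vec": [0,0,-2.574]},{"trans": [0.1456,-0.616,0]},{"trans": [0.1456,-0.616,0]},{"trans": [0.1456,-0.616,0]},{"trans": [0.1456,-0.616,0]},{"trans": [0.1456,-0.616,0]},{}]' > next.json && python3 jog.py next.json; echo '[{},{}]' > next.json && python3 jog.py next.json; python3 go.py 0.5284 0.1268 0.1365 31.7; python3 - <<'E'
from cell import ctrl, optics, telemetry
import cv2,numpy as np
out=[]
for n,(r0,r1,c0,c1) in dict(scene=(170,320,130,380),side=(190,320,230,400)).items():
    im,d=optics.read_camera(n);i=optics.camera_info(n);np.savez(f"{n}1.npz",im=im,d=d,K=i["intrinsics"],T=i["T"])
    out.append(cv2.resize(im[r0:r1,c0:c1,::-1],(int((c1-c0)*290/(r1-r0)),290),interpolation=cv2.INTER_CUBIC))
w=max(o.shape[1] for o in out);cv2.imwrite("pics/pre.png",np.vstack([cv2.copyMakeBorder(o,0,0,0,w-o.shape[1],0) for o in out]))
E
```

```text
t: 13.9
position: [0.5264, 0.1314, 0.1536]
ee_rot: [0.961, 0.277, -0.0, -0.001]
ft_force: [0.4, -0.6, -1.9]
grip_width: 0.0278
grasp_force: 30.0
t: 14.15
position: [0.5289, 0.1256, 0.1535]
ee_rot: [0.962, 0.272, -0.0, 0.0]
ft_force: [0.7, 0.7, -2.3]
grip_width: 0.0277
grasp_force: 30.0
pos [0.5289 0.1256 0.1535] rotvec tool [ 0.0006  0.0003 -0.0019] | shift now [ 0.0002 -0.0013  0.017 ] | shift after turn [ 0.0002 -0.0013  0.017 ]
```

View pics/pre.png

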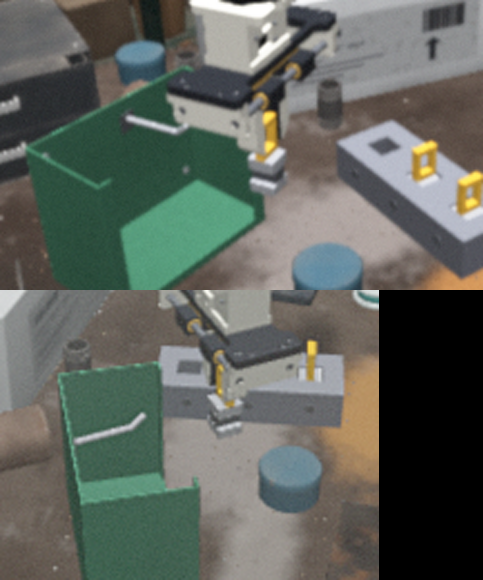

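The gauge hangs upright in the gripper. Its yellow tab is at about (268,130) in the upper crop, in front of the locker opening, and the hook is clear at (125-180,125). I'm advancing to just short of the tip.

Scaled: 0.025 m is 0.4, 0.02 m is 0.32.

```bash
echo '[{"trans": [0,-0.0128,0.288]},{"trans": [0.32,0,0]},{"trans": [0.4,0,0]},{"trans": [0.32,0,0]},{},{},{}]' > next.json && python3 jog.py next.json; python3 go.py 0.639 0.1945 0.1355 31.7; python3 - <<'E'
from cell import ctrl, optics, telemetry
import cv2,numpy as np
out=[]
for n,(r0,r1,c0,c1) in dict(scene=(205,265,170,290),side=(225,285,240,360)).items():
    im,d=optics.read_camera(n);i=optics.camera_info(n);np.savez(f"{n}2.npz",im=im,d=d,K=i["intrinsics"],T=i["T"])
    out.append(cv2.resize(im[r0:r1,c0:c1,::-1],(600,300),interpolation=cv2.INTER_CUBIC))
w=optics.read_camera("wrist");i=optics.camera_info("wrist");np.savez("w2.npz",im=w[0],d=w[1],K=i["intrinsics"],T=i["T"])
cv2.imwrite("pics/tip.png",np.vstack(out));cv2.imwrite("pics/w2.png",w[0][:,:,::-1])
E
```

```text
t: 15.12
position: [0.5828, 0.1612, 0.1357]
ee_rot: [0.962, 0.273, -0.0, 0.0]
ft_force: [-0.3, -0.7, -1.9]
grip_width: 0.0279
grasp_force: 30.0
pos [0.5828 0.1612 0.1357] rotvec tool [0.0007 0.0004 0.    ] | shift now [0.0653 0.0012 0.0001] | shift after turn [0.0653 0.0012 0.0002]
```

View pics/tip.png

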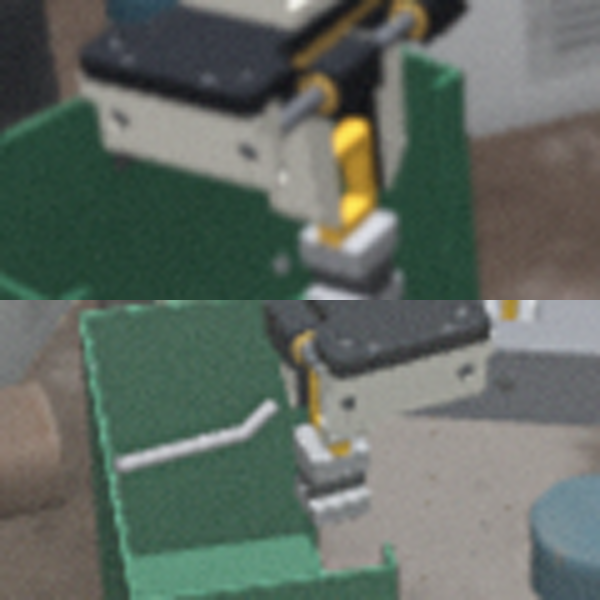

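View pics/w2.png

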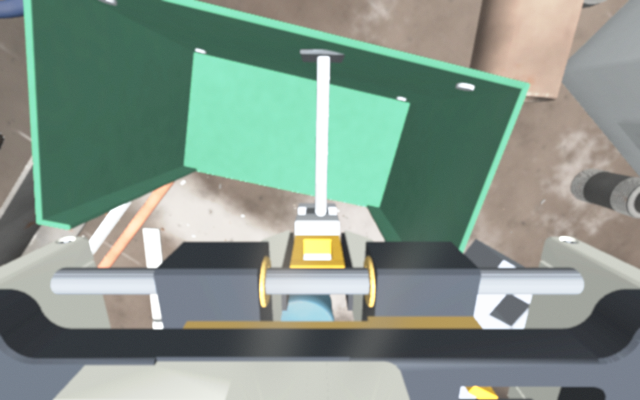

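In the wrist view the rod runs from (322,60) to (321,213), in line with the tool, and the tab's top centre is at (317,248). I'm measuring the side offset in the same view.

```bash
python3 - <<'E'
from h import *
from cell import ctrl, optics, telemetry
from scipy.spatial.transform import Rotation as R
s=telemetry.sense();r=R.from_quat(s["ee_rot"]);t=lambda p:r.inv().apply(p-s["position"]).round(4)
im,d,K,T=load("w2");H,S,V=cv2.split(cv2.cvtColor(im,cv2.COLOR_RGB2HSV))
for v in(65,90,120,150,180,195):
    u=np.where((S[v,300:345]<60)&(V[v,300:345]>120))[0]+300;print(v,u.min(),u.max(),t(onplane((u.mean(),v),K,T,.140)))
y=((H>18)&(H<32)&(S>120)&(V>110));y[:232]=0;y[266:]=0;y[:,:285]=0;y[:,350:]=0
vv,uu=np.where(y)
for v in(238,245,250,258):
    u=uu[vv==v];print('tab',v,u.min(),u.max(),t(onplane((u.mean(),v),K,T,.165)))
print('root mount',t(onplane((322,58),K,T,.14)))
P=cloud(d,K,T);m=(S<60)&(V>120);m[:70]=0;m[195:]=0;m[:,:312]=0;m[:,330:]=0;print('rod z',np.median(P[m&(d>0)][:,2]))
E
```

```text
65 316 330 [ 0.0995  0.0019 -0.0037]
90 317 329 [ 0.088   0.002  -0.0037]
120 316 328 [ 0.0734  0.0015 -0.0037]
150 316 327 [ 0.058   0.0013 -0.0037]
180 315 326 [ 0.0417  0.0008 -0.0037]
195 300 326 [ 0.0332 -0.0034 -0.0038]
tab 238 295 338 [ 0.0183 -0.0015 -0.0288]
tab 245 294 341 [ 0.0146 -0.0005 -0.0288]
tab 250 293 342 [ 0.0119 -0.0005 -0.0288]
tab 258 292 343 [ 0.0075 -0.0003 -0.0288]
root mount [ 0.1027  0.0014 -0.0037]
rod z 0.14324800899720874
```

Careful with the scale: shifts go in shares of 62.5 mm and turns go in units of 0.05 rad. That gives: 0.0055 m is 0.088, 0.005 m is 0.08.

```bash
for i in 1 2 3; do echo '[{"trans": [0.08,0.0096,0]},{"trans": [0.088,0,0]},{}]' > next.json && python3 jog.py next.json|egrep 'pos|ft'; done; echo '[{},{}]' > next.json && python3 jog.py next.json|egrep 'pos|ft'
```

```text
position: [0.5934, 0.1675, 0.1363]
ft_force: [-0.9, 0.0, -2.3]
position: [0.6025, 0.1725, 0.1362]
ft_force: [0.3, -0.2, -1.7]
position: [0.6118, 0.1775, 0.1363]
ft_force: [-0.7, 0.3, -1.7]
position: [0.6112, 0.1769, 0.1362]
ft_force: [-0.3, -0.3, -1.3]
```

The eye is passing over the tip with no contact.

```bash
for i in 1 2 3; do echo '[{"trans": [0.088,0,0]},{"trans": [0.088,0,0]},{}]' > next.json && python3 jog.py next.json|egrep 'pos|ft'; done; echo '[{},{}]' > next.json && python3 jog.py next.json|egrep 'pos|ft'; python3 go.py 0.639 0.1935 0.1225 31.7
```

```text
position: [0.6212, 0.1834, 0.1363]
ft_force: [0.2, 0.4, -2.0]
position: [0.6304, 0.1891, 0.1362]
ft_force: [-0.6, -0.1, -1.3]
position: [0.6398, 0.1948, 0.1363]
ft_force: [1.2, -0.8, -1.1]
position: [0.6393, 0.1942, 0.1362]
ft_force: [0.0, -0.1, -2.9]
pos [0.6393 0.1942 0.1362] rotvec tool [ 0.0006 -0.0006  0.0003] | shift now [-0.0006  0.0005  0.0137] | shift after turn [-0.0006  0.0005  0.0137]
```

Now I'm lowering until the rod takes the weight.

Scaled: 0.004 m is 0.064.

```bash
echo '[{"trans": [0,0,0.064]},{"trans": [0,0,0.064]},{},{}]' > next.json && python3 jog.py next.json|egrep 'pos|ft'; for i in 1 2 3 4; do echo '[{"trans": [0,0,0.024]},{}]' > next.json && python3 jog.py next.json|egrep 'pos|ft'; done
```

```text
position: [0.6394, 0.1945, 0.1282]
ft_force: [0.2, 0.8, -1.6]
position: [0.6394, 0.1944, 0.1267]
ft_force: [-0.8, 0.1, -1.7]
position: [0.6394, 0.1943, 0.1251]
ft_force: [0.2, 0.4, -1.4]
position: [0.6393, 0.1944, 0.1236]
ft_force: [0.0, 0.8, -1.8]
position: [0.6393, 0.1943, 0.1221]
ft_force: [0.7, 0.2, -2.1]
```

```bash
for i in 1 2 3; do echo '[{"trans": [0,0,0.016]},{}]' > next.json && python3 jog.py next.json|egrep 'pos|ft'; done
```

```text
position: [0.6395, 0.1945, 0.1217]
ft_force: [-2.1, -1.1, 1.6]
position: [0.6396, 0.1945, 0.1215]
ft_force: [-4.0, -2.5, 6.8]
position: [0.6396, 0.1945, 0.1213]
ft_force: [-5.5, -3.0, 11.7]
```

The rod carries it: the force flips to +12 N at the expected height. I'm easing off by 2 mm, opening, and retreating straight up.

```bash
echo '[{"trans": [0,0,-0.032]},{},{}]' > next.json && python3 jog.py next.json|egrep 'pos|ft'; echo '[{},{},{},{},{},{}]' > next.json && python3 jog.py next.json 0.05|egrep 'pos|ft|width'; echo '[{"trans": [0,0,-0.16]},{"trans": [0,0,-0.32]},{"trans": [0,0,-0.48]},{"trans": [0,0,-0.64]},{"trans": [0,0,-0.64]},{"trans": [-0.8,0,0]},{"trans": [-0.8,0,0]},{"trans": [-0.8,0,0]},{},{}]' > next.json && python3 jog.py next.json; python3 - <<'E'
from cell import ctrl, optics, telemetry
import cv2,numpy as np
out=[]
for n,(r0,r1,c0,c1) in dict(scene=(200,320,150,410),side=(200,320,230,400)).items():
    im,d=optics.read_camera(n)
    out.append(cv2.resize(im[r0:r1,c0:c1,::-1],(int((c1-c0)*290/(r1-r0)),290),interpolation=cv2.INTER_CUBIC))
w=max(o.shape[1] for o in out);cv2.imwrite("pics/fin.png",np.vstack([cv2.copyMakeBorder(o,0,0,0,w-o.shape[1],0) for o in out]))
E
```

```text
position: [0.6397, 0.1945, 0.1216]
ft_force: [-0.7, -1.1, 4.0]
position: [0.6395, 0.1944, 0.1213]
ft_force: [-1.0, -0.1, -0.2]
grip_width: 0.0498
t: 22.65
position: [0.5129, 0.1158, 0.2628]
ee_rot: [0.962, 0.273, 0.002, 0.001]
ft_force: [1.0, -0.7, 0.7]
grip_width: 0.0502
grasp_force: 0.0
```

View pics/fin.png

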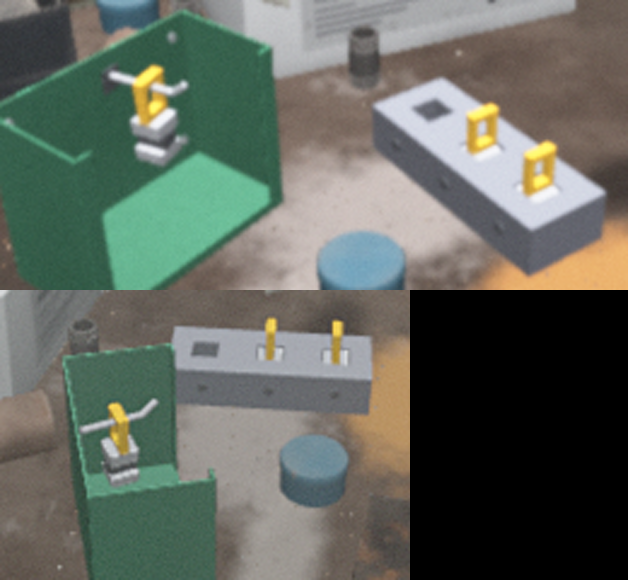

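Both views show gauge 3 hanging on the level part of the rod, at (150,95) and (118,430). Gauges 1 and 2 are seated, and the tin and pipe piece haven't moved. I'm letting it settle, then handing in.

```bash
echo '[{},{},{},{},{},{},{},{},{},{}]' > next.json && python3 jog.py next.json|head -1; python3 -c "
from cell import ctrl, optics, telemetry
print(ctrl.sign_off())"
```

```text
t: 24.0
the job is handed in; nothing more can be done
None
```

Gauge 3 was the free one; it now hangs by its eye on the locker hook, gauges 1 and 2 are still seated in the block, nothing else was moved, and the job is handed in at 24 s.

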